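# Soap the brush, then hold the sandwich press open for scrubbing

## Robot

A 6-joint arm with a two-finger parallel gripper is mounted at the origin on a cart in front of the work surface, level with it; the furniture and walls round the work are solid. World frame = base frame: x ahead of the robot, y to its left, z up, the work surface at z = 0. Lengths are in m, angles in degrees, forces in N, time in s.
With the tool pointing down it reaches from about 0.4 to 0.825 m from the base axis. Payload 7 kg.
Tool frame: the origin (TCP) lies at the very end of the fingers, on their centre line; the grasp point (between the pads) lies 19 mm behind it (ctrl.hold_point_z is the distance from the TCP to the grasp point, in m); z points along the fingers, y is the line along which they close (so a half turn about z gives the same grasp; the last joint's range is limited). The gripper opens to 88 mm and grips with 3 to 60 N. Pads are 19 mm wide; open, the fingers measure 130 mm over their backs; the gripper's body (78 mm by 193 mm) begins 47 mm behind the grasp point.
Start: joints at [86.58, 20.546, 0.682, 0, -70.136, -16.507], TCP at [0.23, 0.635, 0.227] pointing down, gripper open.
Joint ranges: [-176.03, 176.03], [-82.01, 121.73], [-58.28, 71.71], [-173.87, 95.51], [-174.79, -0.11], [-173.66, 173.66]. Speed limits (degrees/s): [136.94, 136.94, 172.46, 180, 180, 180].

## Interface

Orientations are given as [roll, pitch, yaw] about the fixed x, y, z axes, in that order (R = Rz(yaw) Ry(pitch) Rx(roll)).
In Python, from plant import sensors, viewer, workorder, ctrl gives the robot as it stands.
- The arm moves only by the shell command python3 -m pendant 'ROWS'. ROWS is JSON, a list of rows, each a list of 3 entries, a list of its own where there are three numbers: the opening, from -1 (shut) to 1 (fully open), so that 0 is half open, then the shift along the tool's x, y, z in m, then the turn, a rotation vector about the tool's x, y, z in degrees. A call has 1 to 10 rows; each row is the pose to reach, as a shift and turn from the pose commanded when the call began, along the tool's axes at that moment; what a row does not reach only later rows make up. A row lasts 1/12 s, in which the tool goes at most 41.7 mm and 7.16 degrees, less where a joint would pass 70% of its speed; a pose out of reach is approached as far as the arm can. A call with a gripper value outside its range is refused whole. The fingers move at their own pace and stop on an object; the grip force is fixed at half the most. Time passes only in rows, so rows that repeat a pose let the fingers close. It gives the time, the measured TCP pose, the force, the opening and the grip force at its end, in the units of the state.
- sensors.get_obs(): the state, without advancing time (a new reading comes with each control period).
- viewer.snapshot(name): name is "side" or "top"; returns the picture (400x640x3 uint8, red, green, blue); there is no depth.
- viewer.camera_params(name): a dict with "fx", "fy", "cx", "cy" (pixels), "extrinsics" (4x4, takes a point from world to camera coordinates). Camera axes: x right, y up, looking along -z (the intrinsics and any distortion apply to the point x, -y, -z); pixel columns grow to the right and rows downward; lengths in m; the calibration is good to about 2 mm. A picture is of the moment at which its call begins. camera_params takes no time and is no camera call.
- workorder.close_job(): hands the job in; it is judged then, once.
The state is a dict: "clock": time; "joint_pos": joint angles; "qvel": joint speeds; "tau": joint torques, N m; "tool_pos": TCP position; "orientation": TCP orientation; "force": force on the tool from outside, world axes, zero at the start; "moment": the same for the moment, N m; "opening": finger opening in m; "gripper_force": force on a finger pad.
Only numpy, scipy, OpenCV 4.12 (cv2) and the standard library are available. Lean on these libraries where they do the work, as an engineer would, in place of code of your own. Each camera call takes 0.05 s, during which the arm holds its last target. There are 200 camera calls.

## Task

The cold sandwich press needs washing: first push the soap pump in the sink caddy all the way down, so that it squirts onto the dish brush lying under its spout, and let it spring fully back up. Then lift the lid of the sandwich press by its handle and hold it about 60 degrees open so that I can scrub the plates; the lid falls shut by itself, so finish while you are still holding the handle and never let the lid drop. Leave the brush and the other things on the worktop where they are.

Things in the scene. Friction and masses are not known exactly. Their poses are not given: they have to be found in the camera images.
- sandwich_press: Black sandwich press with a brushed metal top panel, 220 deep (x) x 240 wide (y) x 94 mm high when shut; fixed to the worktop. Origin: centre of its underside. x points from the handle side to the hinge side, y along the hinge, z up. The hinge axis runs along y at x = +105, z = +54 mm in this frame.
- press_handle (a point): The lid's handle: a round metal bar 18 mm thick along y, 104 mm of it clear between two metal arms, 43 mm clear of the lid's front edge. The point is the middle of the bar. Lid shut: at x = -160, z = +70 mm in the sandwich press's frame, so 265 mm in front of the hinge axis and 16 mm above it; it swings up and back about that axis with the lid.
- press_lid (a joint): Hinge of the press's lid: 0 = shut, grows as it opens (rad; 60 degrees = 1.05), stop at 1.3. Lid and handle weigh 0.5 to 0.9 kg; a lifting force of 2 to 4 N at the handle is needed. The lid falls shut from any angle when let go.
- sink_caddy: White tray, 130 (x) x 240 (y) x 20 mm, fixed to the worktop, with an amber soap bottle 64 mm in diameter set fast in it, axis at x = +27, y = +70 mm; a black pump head is on top of the bottle. Origin: centre of the tray's underside. The pump's spout points to -x.
- pump_top (a point): Middle of the flat top of the black pump head (33 mm in diameter), on the bottle's axis, 188 mm above the worktop when up.
- soap_pump (a joint): Sprung stroke of the pump head, straight down: 0 = up, 0.014 m = fully down. Needs 1.5 N to start and 5 N to push fully down; springs back up when let go.
- dish_brush: Loose round dish brush of light wood, white bristles up, lying in the tray under the spout: head 50 mm in diameter, 35 mm high, handle 15 mm wide reaching 158 mm to its -y. Origin: underside of the head's centre. To be left where it is.
- mug_1: Bystander: small white mug, 60 x 87 x 50 mm, origin at the centre of its underside.
- garlic_1: Bystander: garlic bulb, about 50 mm, origin at the centre of its underside.
- garlic_2: Bystander: larger garlic bulb, about 58 mm, origin at the centre of its underside.
- mill_1: Bystander: salt shaker, 44 mm in diameter, 90 mm high, origin at the centre of its underside.
- spice_jar_2: Bystander: spice jar with black cap, 41 mm in diameter, 105 mm high, origin at the centre of its underside.
- teaspoon_1: Bystander: teaspoon lying flat, 137 x 28 x 13 mm, origin at the centre of its underside.

How it is judged:
By the outcome, as a careful person would: the job done as asked, in the order asked, and still so for the second after the job is handed in, while the arm keeps its last pose, push and grip.
It also fails if it takes over 48 s, if anything falls off the work surface, if the arm or the gripper's body presses on something with over 40 N, if the wrist force passes 120 N, or if a joint passes its speed limit or range.

## Working session

There is one attempt and no reset: what is moved stays moved. The work goes in short steps, Python scripts to look and compute and a shell command to move; the robot and the scene stay as the last step left them, time stands still between calls to the robot, and variables do not carry over. Pictures are saved under pics/ and viewed, at most 10 in all, crops included, and the job is handed in when it is done.

```bash
mkdir -p pics; ls
python3 - <<'E'
from plant import sensors, viewer, ctrl
import cv2
for n in("side","top"):
    cv2.imwrite(f"pics/{n}0.png",viewer.snapshot(n)[:,:,::-1])
    print(n,viewer.camera_params(n))
print(sensors.get_obs(),ctrl.hold_point_z)
E
```

```text
pics
side {'fx': 363.2884410587225, 'fy': 363.2884410587225, 'cx': 326.67449642060456, 'cy': 204.05730840921976, 'extrinsics': array([[ 0.98592858, -0.16713485, -0.00328234, -0.5647129 ],
       [ 0.10408735,  0.59841022,  0.79439979, -0.12918945],
       [-0.1308077 , -0.78356311,  0.60738636, -1.46903104],
       [ 0.        ,  0.        ,  0.        ,  1.        ]])}
top {'fx': 474.3788610569231, 'fy': 474.3788610569231, 'cx': 321.38161400345365, 'cy': 200.97619837116468, 'extrinsics': array([[-0.01499727, -0.99975639,  0.0161936 , -0.09252677],
       [ 0.98848785, -0.01238577,  0.15079247, -0.58631795],
       [-0.15055517,  0.01826865,  0.9884328 , -1.49082124],
       [ 0.        ,  0.        ,  0.        ,  1.        ]])}
{'clock': 0.1, 'joint_pos': array([ 8.65790029e+01,  2.05881801e+01,  6.41332535e-01, -1.84142529e-02,
       -7.01342691e+01, -1.65073763e+01]), 'qvel': array([ 8.33445562e-02,  2.73575511e-02,  8.49630338e-02,  7.36234365e-05,
        3.50901584e-02, -6.15601477e-02]), 'tau': array([-1.31712888e-03, -5.84164810e+01,  2.93750006e+01,  7.01553270e+00,
        1.01078750e-02, -5.72300632e-05]), 'tool_pos': array([0.22993916, 0.63419307, 0.22572219]), 'orientation': array([ 1.79917308e+02, -6.45251703e-03, -1.99346384e+01]), 'force': array([ 1.00427631,  0.18738245, -0.62286122]), 'moment': array([-0.01228658, -0.04676267, -0.00112804]), 'gripper_force': 0.0, 'opening': 0.08780189962424977} 0.0188
```

View pics/side0.png

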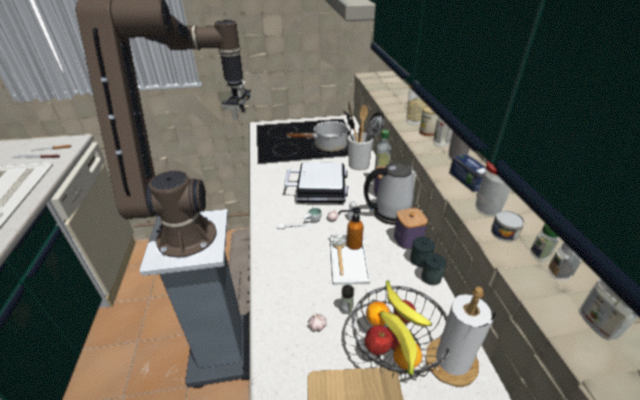

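View pics/top0.png

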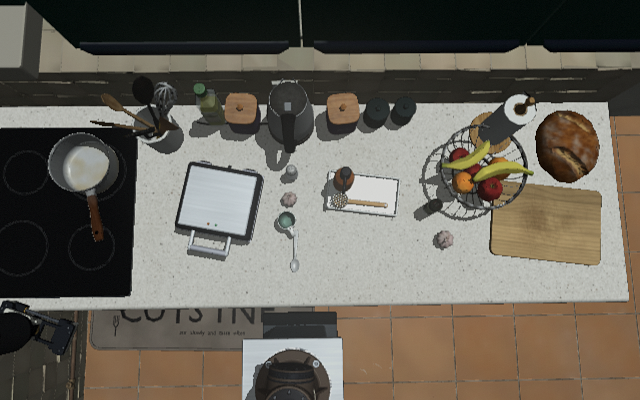

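The top view shows the press around (218,200) with its handle bar at (207,250). The pump head is at (343,175), with the brush at (338,200). I'll enlarge the region in both views.

Run:
```python
import cv2,numpy as np
a=cv2.imread("pics/top0.png")[140:280,165:415]; b=cv2.imread("pics/side0.png")[145:295,265:415]
a=cv2.resize(a,(800,448),interpolation=cv2.INTER_CUBIC)
b=cv2.resize(b,(600,600),interpolation=cv2.INTER_CUBIC)
cv2.imwrite("pics/a.png",a);cv2.imwrite("pics/b.png",b)
```

```text
(no output)
```

View pics/a.png

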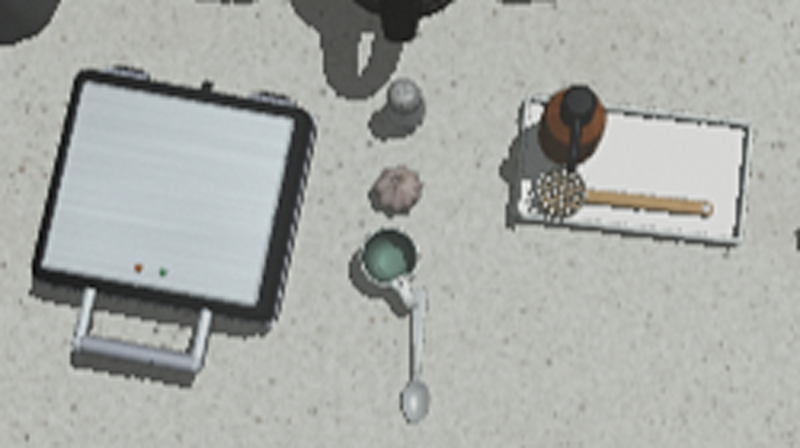

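View pics/b.png

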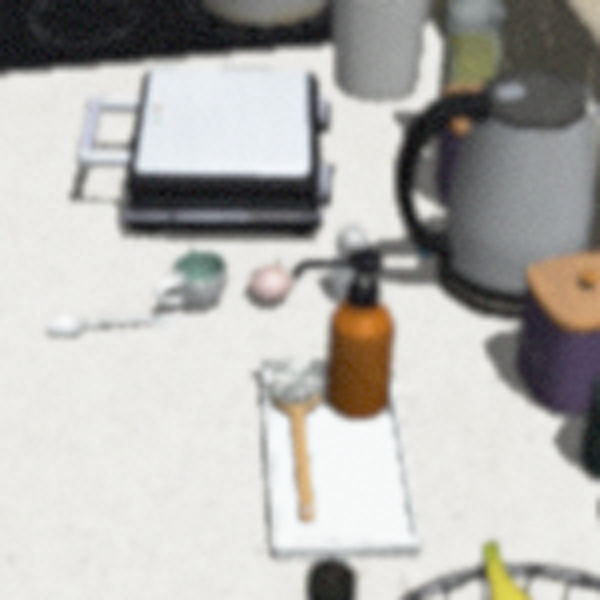

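The crop a.png shows the pump top at (578,100), the bar from (78,345) to (196,362), the tray, and the mug at (390,255) between press and caddy. In b.png the pump top is at (366,258) and the kettle stands behind, about 100 mm or more from the pump.

```bash
cat > h.py <<'E'
import numpy as np
from plant import viewer
def ray(n,u,v):
    c=viewer.camera_params(n);E=c["extrinsics"];R=E[:3,:3]
    d=R.T@np.array([(u-c["cx"])/c["fx"],-(v-c["cy"])/c["fy"],-1.]);return -R.T@E[:3,3],d
def atz(n,u,v,z):
    o,d=ray(n,u,v);return o+d*(z-o[2])/d[2]
def proj(n,p):
    c=viewer.camera_params(n);q=c["extrinsics"]@np.r_[p,1];return c["cx"]-c["fx"]*q[0]/q[2], c["cy"]+c["fy"]*q[1]/q[2]
A=lambda x,y,z:atz("top",165+(x+.5)/3.2-.5,140+(y+.5)/3.2-.5,z)
B=lambda x,y,z:atz("side",265+(x+.5)/4-.5,145+(y+.5)/4-.5,z)
E
python3 - <<'E'
from h import *
np.set_printoptions(precision=4,suppress=True)
print("pump",A(578,100,.188),B(366,256,.188))
for p in [(78,344),(196,362),(137,352)]: print("bar",A(*p,.075))
print("barside",B(92,103,.079),B(88,160,.079))
for p in [(82,82),(296,116),(255,305),(43,268)]: print("lid",A(*p,.094))
for p in [(526,98),(748,126),(738,242),(515,222)]: print("tray",A(*p,.02))
print("mug",A(390,255,.05),"garlic",A(395,190,.03),"mill",A(405,95,.09),"spoon",A(415,400,0),"brush",A(558,195,.035), "lidside",B(148,70,.094),B(308,70,.094),B(313,178,.094),B(136,178,.094))
E
```

```text
pump [ 0.6525 -0.1702  0.188 ] [ 0.651  -0.1743  0.188 ]
bar [0.4402 0.3143 0.075 ]
bar [0.4211 0.1996 0.075 ]
bar [0.4316 0.2569 0.075 ]
barside [0.4371 0.3005 0.079 ] [0.4229 0.1822 0.079 ]
lid [0.6967 0.3124 0.094 ]
lid [0.66   0.1016 0.094 ]
lid [0.4742 0.1401 0.094 ]
lid [0.5129 0.3451 0.094 ]
tray [ 0.6918 -0.128   0.02  ]
tray [ 0.6594 -0.3582  0.02  ]
tray [ 0.5383 -0.3431  0.02  ]
tray [ 0.5619 -0.1145  0.02  ]
mug [0.5261 0.0121 0.05  ] garlic [0.5951 0.0078 0.03  ] mill [ 0.6808 -0.0056  0.09  ] spoon [ 0.3827 -0.01    0.    ] brush [ 0.5871 -0.1584  0.035 ] lidside [0.5086 0.3391 0.094 ] [0.6977 0.3059 0.094 ] [0.6581 0.0841 0.094 ] [0.4703 0.1168 0.094 ]
```

```bash
cat >> h.py <<'E'
from scipy.spatial.transform import Rotation as Ro
from plant import sensors
def go(p,rpy):
    o=sensors.get_obs();R=Ro.from_euler("xyz",o["orientation"],degrees=True);T=Ro.from_euler("xyz",rpy,degrees=True)
    print("clock",o["clock"],"shift",np.round(R.inv().apply(np.array(p)-o["tool_pos"]),4),"turn",np.round((R.inv()*T).as_rotvec(degrees=True),2),"F",np.round(o["force"],1),"open",round(o["opening"],4),o["gripper_force"])
E
python3 -c "
from h import *
go([.652,-.172,.265],[180,0,-100.3])"
python3 -m pendant '[[-1,[0.672,0.613,-0.04],[0,0,80]],[-1,[0.672,0.613,-0.04],[0,0,80]],[-1,[0.672,0.613,-0.04],[0,0,80]],[-1,[0.672,0.613,-0.04],[0,0,80]],[-1,[0.672,0.613,-0.04],[0,0,80]],[-1,[0.672,0.613,-0.04],[0,0,80]],[-1,[0.672,0.613,-0.04],[0,0,80]],[-1,[0.672,0.613,-0.04],[0,0,80]],[-1,[0.672,0.613,-0.04],[0,0,80]],[-1,[0.672,0.613,-0.04],[0,0,80]]]'
python3 -c "
from h import *
go([.652,-.172,.265],[180,0,-100.3])"
```

```text
clock 0.1 shift [ 0.6716  0.614  -0.0383] turn [ 6.000e-02 -6.000e-02  8.037e+01] F [ 1.   0.2 -0.6] open 0.0878 0.0
clock: 0.93
tool_pos: [0.4238, 0.264, 0.2449]
orientation: [180.0, 0.0, -91.9]
force: [0.6, 1.8, 0.3]
opening: 0.0267
gripper_force: 0.0
clock 0.9333 shift [ 0.4282 -0.2423 -0.0201] turn [0.   0.01 8.42] F [0.6 1.8 0.3] open 0.0267 0.0
```

```bash
python3 -m pendant '[[-1,[0.428,-0.242,-0.02],[0,0,8.4]],[-1,[0.428,-0.242,-0.02],[0,0,8.4]],[-1,[0.428,-0.242,-0.02],[0,0,8.4]],[-1,[0.428,-0.242,-0.02],[0,0,8.4]],[-1,[0.428,-0.242,-0.02],[0,0,8.4]],[-1,[0.428,-0.242,-0.02],[0,0,8.4]],[-1,[0.428,-0.242,-0.02],[0,0,8.4]],[-1,[0.428,-0.242,-0.02],[0,0,8.4]],[-1,[0.428,-0.242,-0.02],[0,0,8.4]],[-1,[0.428,-0.242,-0.02],[0,0,8.4]]]'
python3 -c "
from h import *
go([.652,-.172,.225],[180,0,-100.3])"
```

```text
clock: 1.77
tool_pos: [0.619, -0.1039, 0.2616]
orientation: [180.0, 0.0, -100.0]
force: [0.8, 1.2, -0.3]
opening: 0.0006
gripper_force: 0.0
clock 1.7667 shift [ 0.0614 -0.0443  0.0366] turn [0.03 0.   0.35] F [ 0.8  1.2 -0.3] open 0.0006 0.0
```

```bash
python3 -m pendant '[[-1,[0.061,-0.044,0],[0,0,0]],[-1,[0.061,-0.044,0.01],[0,0,0]],[-1,[0.061,-0.044,0.03],[0,0,0]],[-1,[0.061,-0.044,0.04],[0,0,0]],[-1,[0.061,-0.044,0.04],[0,0,0]],[-1,[0.061,-0.044,0.04],[0,0,0]]]'
python3 - <<'E'
from h import *
import cv2
go([.652,-.172,.188],[180,0,-100.3])
o=sensors.get_obs()["tool_pos"];print(proj("top",o),proj("side",o))
t=viewer.snapshot("top")[130:230,290:415,::-1];s=viewer.snapshot("side")[165:265,310:410,::-1]
cv2.imwrite("pics/c.png",np.hstack([cv2.resize(t,(500,400),interpolation=2),cv2.resize(s,(400,400),interpolation=2)])[:, :800])
E
```

```text
clock: 2.27
tool_pos: [0.6508, -0.1688, 0.2213]
orientation: [179.9, -0.0, -99.9]
force: [1.1, 0.2, 0.6]
opening: 0.0004
gripper_force: 0.0
clock 2.2667 shift [ 0.0029 -0.0018  0.0333] turn [ 0.1  -0.03  0.4 ] F [1.1 0.2 0.6] open 0.0004 0.0
(np.float64(345.5976303593212), np.float64(169.02462902490484)) (np.float64(356.14790969704836), np.float64(200.28876869128354))
```

View pics/c.png

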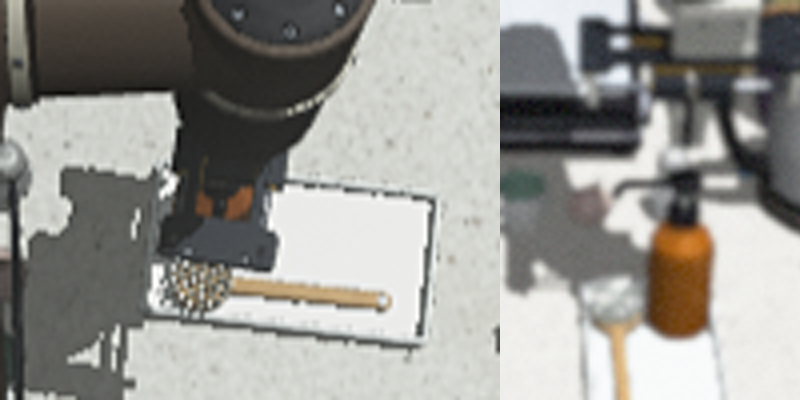

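In the side half, the fingertips at about (682,165) are directly above the pump head at (685,182). They line up, so I'll press.

```bash
python3 -m pendant '[[-1,[0.003,-0.002,0.015],[0,0,0]],[-1,[0.003,-0.002,0.025],[0,0,0]],[-1,[0.003,-0.002,0.03],[0,0,0]],[-1,[0.003,-0.002,0.035],[0,0,0]],[-1,[0.003,-0.002,0.04],[0,0,0]],[-1,[0.003,-0.002,0.044],[0,0,0]],[-1,[0.003,-0.002,0.047],[0,0,0]],[-1,[0.003,-0.002,0.049],[0,0,0]],[-1,[0.003,-0.002,0.049],[0,0,0]]]'
```

```text
clock: 3.12
tool_pos: [0.653, -0.1725, 0.1743]
orientation: [-179.9, 0.0, -99.9]
force: [-4.8, 3.8, 8.4]
opening: 0.0005
gripper_force: 4.5
```

```bash
python3 -m pendant '[[-1,[0,0,0.002],[0,0,0]],[-1,[0,0,0.004],[0,0,0]],[-1,[0,0,0.004],[0,0,0]],[-1,[0,0,0.004],[0,0,0]],[-1,[0,0,0.004],[0,0,0]]]'
```

```text
clock: 3.53
tool_pos: [0.6531, -0.1725, 0.1739]
orientation: [-179.8, -0.0, -99.9]
force: [-11.2, 8.5, 29.0]
opening: 0.0003
gripper_force: 14.2
```

It bottomed out: z stopped at 0.174 (14 mm of stroke) while the force rose to 29 N. I'll retract.

```bash
python3 -m pendant '[[-1,[0,0,-0.006],[0,0,0]],[-1,[0,0,-0.016],[0,0,0]],[-1,[0,0,-0.03],[0,0,0]],[-1,[0,0,-0.06],[0,0,0]],[-1,[0,0,-0.09],[0,0,0]],[-1,[0,0,-0.1],[0,0,0]],[-1,[0,0,-0.1],[0,0,0]]]'
python3 - <<'E'
from h import *
import cv2
cv2.imwrite("pics/d.png",cv2.resize(viewer.snapshot("side")[165:265,310:410,::-1],(400,400),interpolation=2))
go([.431,.25,.2],[180,0,-100.3])
E
```

```text
clock: 4.12
tool_pos: [0.6546, -0.1734, 0.2729]
orientation: [-179.6, -0.0, -99.9]
force: [-0.2, -0.6, -0.1]
opening: 0.0004
gripper_force: 0.0
clock 4.1667 shift [-0.3781  0.2928  0.0697] turn [-0.19  0.02  0.34] F [ 1.  -0.5 -0.2] open 0.0005 0.0
```

View pics/d.png

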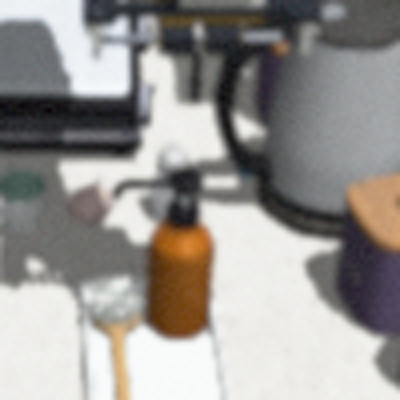

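The pump head is back at (356,209) in the side image, the same as before, and the brush hasn't moved. Next is the handle.

```bash
python3 -m pendant '[[-0.05,[-0.378,0.293,0.06],[-0.2,0,0.3]],[-0.05,[-0.378,0.293,0.06],[-0.2,0,0.3]],[-0.05,[-0.378,0.293,0.06],[-0.2,0,0.3]],[-0.05,[-0.378,0.293,0.06],[-0.2,0,0.3]],[-0.05,[-0.378,0.293,0.06],[-0.2,0,0.3]],[-0.05,[-0.378,0.293,0.06],[-0.2,0,0.3]],[-0.05,[-0.378,0.293,0.06],[-0.2,0,0.3]],[-0.05,[-0.378,0.293,0.06],[-0.2,0,0.3]],[-0.05,[-0.378,0.293,0.06],[-0.2,0,0.3]],[-0.05,[-0.378,0.293,0.06],[-0.2,0,0.3]]]'
python3 -m pendant '[[-0.05,[-0.048,0.037,0.04],[0,0,0]],[-0.05,[-0.048,0.037,0.04],[0,0,0]],[-0.05,[-0.048,0.037,0.04],[0,0,0]],[-0.05,[-0.048,0.037,0.04],[0,0,0]]]'
python3 - <<'E'
from h import *
import cv2
go([.431,.25,.13],[180,0,-100.3])
o=sensors.get_obs()["tool_pos"];print(o,proj("top",o),proj("side",o))
t=viewer.snapshot("top")[180:280,165:265,::-1];s=viewer.snapshot("side")[130:230,265:365,::-1]
cv2.imwrite("pics/e.png",np.hstack([cv2.resize(t,(400,400),interpolation=2),cv2.resize(s,(400,400),interpolation=2)]))
E
```

```text
clock: 5.0
tool_pos: [0.4581, 0.1938, 0.2157]
orientation: [179.7, -0.1, -100.3]
force: [1.3, 0.2, 0.3]
opening: 0.0412
gripper_force: 0.0
clock: 5.33
tool_pos: [0.4304, 0.2468, 0.1752]
orientation: [179.7, -0.2, -100.1]
force: [0.7, 0.2, 0.5]
opening: 0.0418
gripper_force: 0.0
clock 5.3333 shift [-0.0034 -0.0002  0.0452] turn [ 0.31 -0.19  0.21] F [0.7 0.2 0.5] open 0.0418 0.0
[0.43043428 0.24682552 0.17523266] (np.float64(203.32663737374872), np.float64(248.30433422447297)) (np.float64(285.62891036853995), np.float64(158.42477448709843))
```

View pics/e.png

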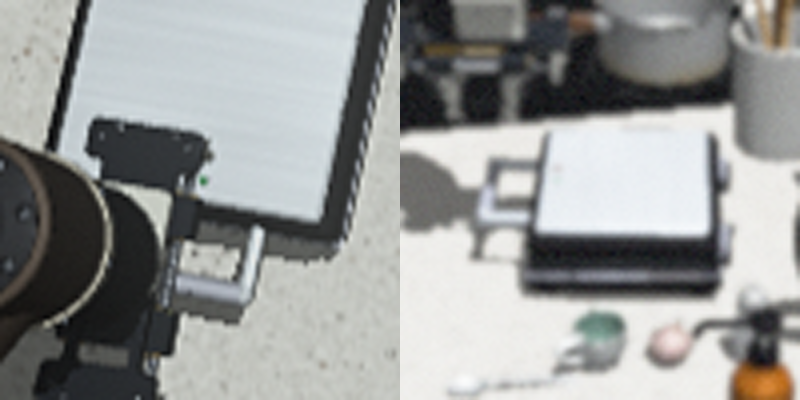

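The fingers straddle the bar in both views; in the side half their midpoint is column 483 and the bar is at 484. I'll descend and watch the force.

```bash
python3 -m pendant '[[-0.05,[-0.003,0,0.03],[0.3,-0.2,0]],[-0.05,[-0.003,0,0.06],[0.3,-0.2,0]],[-0.05,[-0.003,0,0.085],[0.3,-0.2,0]],[-0.05,[-0.003,0,0.095],[0.3,-0.2,0]],[-0.05,[-0.003,0,0.105],[0.3,-0.2,0]],[-0.05,[-0.003,0,0.115],[0.3,-0.2,0]],[-0.05,[-0.003,0,0.123],[0.3,-0.2,0]],[-0.05,[-0.003,0,0.123],[0.3,-0.2,0]]]'
```

```text
clock: 6.1
tool_pos: [0.4321, 0.2492, 0.0534]
orientation: [-179.9, 0.2, -100.3]
force: [0.7, 0.2, 0.9]
opening: 0.0414
gripper_force: 0.0
```

```bash
python3 -m pendant '[[-0.3,[0,0,0.002],[0,0,0]],[-0.5,[0,0,0.002],[0,0,0]],[-0.7,[0,0,0.002],[0,0,0]],[-1,[0,0,0.002],[0,0,0]],[-1,[0,0,0.002],[0,0,0]],[-1,[0,0,0.002],[0,0,0]],[-1,[0,0,0.002],[0,0,0]]]'
```

```text
clock: 6.68
tool_pos: [0.4294, 0.2504, 0.0525]
orientation: [179.9, 0.2, -100.3]
force: [-19.6, 8.3, 10.5]
opening: 0.0171
gripper_force: 30.1
```

Gripped. The side load shows the bar centre is about 3 mm towards the robot, so I'll correct that and lift along the arc.

```bash
python3 -m pendant '[[-1,[0,0.003,0.001],[0,0,0]],[-1,[0,0.002,-0.008],[0,0,0]],[-1,[0,0.001,-0.017],[0,0,0]],[-1,[0,0,-0.026],[0,0,0]],[-1,[0,-0.002,-0.036],[0,0,0]],[-1,[0,-0.004,-0.045],[0,0,0]],[-1,[0,-0.006,-0.054],[0,0,0]],[-1,[0,-0.009,-0.063],[0,0,0]],[-1,[0,-0.012,-0.072],[0,0,0]],[-1,[0,-0.015,-0.081],[0,0,0]]]'
```

```text
clock: 7.52
tool_pos: [0.446, 0.2471, 0.1339]
orientation: [-180.0, 0.2, -100.3]
force: [-2.6, 4.6, -2.4]
opening: 0.017
gripper_force: 30.1
```

```bash
python3 -m pendant '[[-1,[0,-0.003,-0.008],[0,0,0]],[-1,[0,-0.007,-0.017],[0,0,0]],[-1,[0,-0.011,-0.025],[0,0,0]],[-1,[0,-0.016,-0.033],[0,0,0]],[-1,[0,-0.021,-0.041],[0,0,0]],[-1,[0,-0.026,-0.049],[0,0,0]],[-1,[0,-0.031,-0.057],[0,0,0]],[-1,[0,-0.036,-0.064],[0,0,0]],[-1,[0,-0.042,-0.072],[0,0,0]],[-1,[0,-0.048,-0.079],[0,0,0]]]'
```

```text
clock: 8.35
tool_pos: [0.4907, 0.2383, 0.2137]
orientation: [179.8, 0.2, -100.2]
force: [-21.5, 7.0, 13.5]
opening: 0.0172
gripper_force: 30.1
```

The force is radial and outward, so my arc is about 4 mm too tight. I'll correct that while continuing.

```bash
python3 -m pendant '[[-1,[0,0.002,-0.003],[0,0,0]],[-1,[0,-0.003,-0.010],[0,0,0]],[-1,[0,-0.010,-0.017],[0,0,0]],[-1,[0,-0.016,-0.023],[0,0,0]],[-1,[0,-0.023,-0.029],[0,0,0]],[-1,[0,-0.031,-0.035],[0,0,0]],[-1,[0,-0.038,-0.041],[0,0,0]],[-1,[0,-0.038,-0.041],[0,0,0]]]'
```

```text
clock: 9.02
tool_pos: [0.5315, 0.2303, 0.2551]
orientation: [-179.9, 0.2, -100.3]
force: [-9.7, -0.3, 6.8]
opening: 0.0168
gripper_force: 30.0
```

```bash
python3 -m pendant '[[-1,[0,-0.006,-0.006],[0,0,0]],[-1,[0,-0.013,-0.011],[0,0,0]],[-1,[0,-0.021,-0.016],[0,0,0]],[-1,[0,-0.029,-0.021],[0,0,0]],[-1,[0,-0.034,-0.024],[0,0,0]],[-1,[0,-0.038,-0.026],[0,0,0]],[-1,[0,-0.038,-0.026],[0,0,0]],[-1,[0,-0.038,-0.026],[0,0,0]]]'
python3 - <<'E'
from h import *
import cv2
o=sensors.get_obs();print(o["force"],o["opening"],o["tool_pos"])
t=viewer.snapshot("top")[130:280,165:315,::-1];s=viewer.snapshot("side")[100:250,265:415,::-1]
cv2.imwrite("pics/f.png",np.hstack([cv2.resize(t,(400,400),interpolation=2),cv2.resize(s,(400,400),interpolation=2)]))
E
```

```text
clock: 9.68
tool_pos: [0.5687, 0.223, 0.2804]
orientation: [-179.9, 0.1, -100.3]
force: [-4.4, -3.7, 3.0]
opening: 0.0164
gripper_force: 30.0
[-4.38006611 -3.73738429  3.0262526 ] 0.016411571087488037 [0.56869257 0.22300711 0.28036207]
```

View pics/f.png

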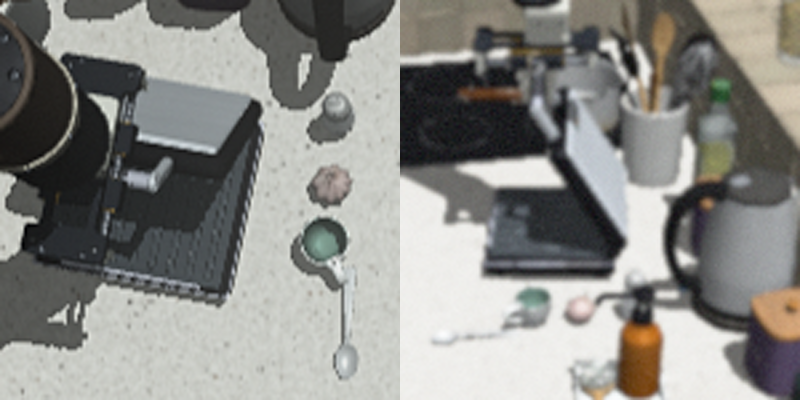

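The lid stands at roughly 60°, with the grip holding and the other things undisturbed. I'll check the angle by projecting the panel's shut corners, rotated about the hinge: seen front-right (213,152), hinge-right (250,95) in the left crop.

Run:
```python
from h import *
y=np.radians(-10.3);X=np.array([np.cos(y),np.sin(y),0]);Z=np.array([0,0,1.])
C=np.array([.431,.250,0])+.16*X
H=C+.105*X+.054*Z
P=[A(255,305,.094),A(296,116,.094)]
for f in (52,56,60,64,68):
    c,s=np.cos(np.radians(f)),np.sin(np.radians(f));r=[]
    for p in P:
        d=p-H;a,b=d@X,d[2];q=p+(a*c+b*s-a)*X+(-a*s+b*c-b)*Z
        u,v=proj("top",q);r+=[(u-165)*8/3,(v-130)*8/3]
    print(f,np.round(r))
```

```text
52 [211. 167. 252.  94.]
56 [213. 154. 252.  92.]
60 [215. 141. 253.  91.]
64 [217. 127. 253.  89.]
68 [219. 114. 254.  88.]
```

Image says about 57–58°, kinematics about 60°. I'll nudge it 1.5° further, settle and check that it holds.

```bash
python3 -m pendant '[[-1,[0,-0.003,-0.002],[0,0,0]],[-1,[0,-0.006,-0.003],[0,0,0]],[-1,[0,-0.006,-0.003],[0,0,0]],[-1,[0,-0.006,-0.003],[0,0,0]],[-1,[0,-0.006,-0.003],[0,0,0]],[-1,[0,-0.006,-0.003],[0,0,0]],[-1,[0,-0.006,-0.003],[0,0,0]],[-1,[0,-0.006,-0.003],[0,0,0]],[-1,[0,-0.006,-0.003],[0,0,0]],[-1,[0,-0.006,-0.003],[0,0,0]]]'
python3 -c "
from plant import workorder
print(workorder.close_job())"
```

```text
clock: 10.62
tool_pos: [0.5744, 0.2219, 0.2832]
orientation: [-179.9, 0.1, -100.3]
force: [-4.5, -4.1, 2.8]
opening: 0.0168
gripper_force: 30.0
the job is handed in; nothing more can be done
None
```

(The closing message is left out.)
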